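# Change the foil roll on the gilding bench

## Robot

A 6-joint arm with a two-finger parallel gripper is mounted at the origin on the work surface. World frame = base frame: x ahead of the robot, y to its left, z up, the work surface at z = 0. Lengths are in m, angles in rad, forces in N, time in s.
With the tool pointing down it reaches from about 0.375 to 0.975 m from the base axis. Payload 3.8 kg.
Tool frame: the origin (TCP) lies at the very end of the fingers, on their centre line; the grasp point (between the pads) lies 19 mm behind it; z points along the fingers, y is the line along which they close (so a half turn about z gives the same grasp; the last joint's range is limited). The gripper opens to 85 mm and grips with 20 to 120 N. Pads are 22 mm wide; open, the fingers measure 114 mm over their backs; the gripper's body (76 mm by 85 mm) begins 54 mm behind the grasp point. The pads swing forward as they close: fully open they stand 13 mm farther back than shut.
Start: joints at [-1.221, 0.264, 1.604, -0, 1.274, -0.037], TCP at [0.255, -0.625, 0.231] pointing down, gripper open.
Joint ranges: [-2.63, 2.63], [-0.94, 2.18], [0.31, 2.57], [-1.31, 4.45], [0, 2.66], [-2.55, 2.55]. Speed limits (rad/s): [2.57, 2.57, 3.14, 3.14, 3.14, 3.14].

## Interface

Orientations are given as a rotation vector (axis times angle).
In Python, from workcell import read_state, read_camera, calibration, finish_job gives the robot as it stands.
- The arm moves only by the tool step_arm, never from a script. Its argument "commands" is a list of rows, each an object of numbers: "fingers": the gripper's target within -1 to 1 (shut at 1, half-way at 0, fully open at -1); "dx", "dy", "dz": the shift along the tool's x, y, z in m; "roll": the turn about the tool's z in degrees. In form: [{"fingers": .., "dx": .., "dy": .., "dz": .., "roll": ..}, ...]. A call has 1 to 8 rows; each row is the pose to reach, as a shift and turn from the pose commanded when the call began, along the tool's axes at that moment; what a row does not reach only later rows make up. A row lasts 1/8 s, in which the tool goes at most 62.5 mm and 10.7 degrees, less where a joint would pass 70% of its speed; a pose out of reach is approached as far as the arm can. A call with a gripper value outside its range is refused whole. The fingers move at their own pace and stop on an object; "squeeze" is the grip in N (left out, the last holds). Time passes only in rows, so rows that repeat a pose let the fingers close. It gives the time, the measured TCP pose, the force, the opening and the grip force at its end, in the units of the state.
- read_state(): the state, without advancing time (a new reading comes with each control period).
- read_camera(name): name is "scene" or "top" or "wrist"; returns (picture, depth): 384x512x3 uint8, blue, green, red; 384x512 float32, m along the optical axis (not along the pixel's ray), 0 where there is no reading.
- calibration(name): a dict with "intrinsics" (3x3 intrinsics, pixels), "world_to_cam" (4x4, takes a point from world to camera coordinates). Camera axes: x right, y up, looking along -z (the intrinsics and any distortion apply to the point x, -y, -z); pixel columns grow to the right and rows downward; lengths in m; the calibration is good to about 2 mm. A picture is of the moment at which its call begins: read the wrist's pose just before it. calibration takes no time and is no camera call; for the wrist camera it gives the pose at the moment of the call.
- finish_job(): hands the job in; it is judged then, once.
The state is a dict: "time": time; "q": joint angles; "joint_vel": joint speeds; "joint_torque": joint torques, N m; "tool_pos": TCP position; "tcp_rot": TCP orientation; "wrist_force": force on the tool from outside, world axes, zero at the start; "torque": the same for the moment, N m; "width": opening from 0.0 (shut) to 1.0 (fully open); "grip_force": force on a finger pad.
Only numpy, scipy, OpenCV 4.12 (cv2) and the standard library are available. Lean on these libraries where they do the work, as an engineer would, in place of code of your own. Each camera call takes 0.05 s, during which the arm holds its last target. There are 200 camera calls.

## Task

The foil stand on the lacquer bench has run out: take the empty cardboard core off its upright spindle and load the gold foil roll in its place, lowering it fully home without letting it drop. The empty core goes in the blue scrap tray. Leave the silver roll, the brush and the paint pot where they are.

Things in the scene. Friction and masses are not known exactly. Their poses are not given: they have to be found in the camera images.
- stand: foil stand, screwed to the bench: a dark round base plate, 84 diameter and 12 high, with a bright steel spindle 23 in diameter standing upright at its centre. The spindle's straight part ends 85 above the bench; above that it tapers to 10 diameter at its tip, 97 above the bench. Origin: centre of the base's underside, on the bench; z is up along the spindle; sizes in mm
- stand_seat (a point): point on the spindle's axis at the top face of the base plate, 12 above the bench: the bottom end of a fully home roll or core rests here; sizes in mm
- spent_core: empty brown cardboard core, a stiff open tube 32 outside and 26 inside diameter, 70 long, 30 g, loose. At the start it stands on the spindle, resting on the base plate. Origin: centre of its lower end; z along its axis, up at the start; sizes in mm
- core_mid (a point): middle of the empty core, on its axis, 35 from each end; sizes in mm
- gold_roll: full roll of gold foil, loose, standing upright on the bench, about 0.11 to 0.23 kg: the same brown core (32 outside, 26 bore right through, 70 long) with a stiff wound band of gold foil 52 in diameter and 50 wide around it; 10 of bare core shows at each end. Origin: centre of the lower end of its core; z along the axis, up; sizes in mm
- silver_roll: roll of silver foil, the same size and shape as the gold one, standing upright on the bench; not needed. Origin: centre of its lower end; z up. It may stand in either of two places, changing with the gold roll; sizes in mm
- scrap_tray: open blue scrap tray, fixed to the bench: 170 (its x) by 150 (its y) outside, 45 high, walls and floor about 4 thick. Origin: centre of its underside; z up; sizes in mm
- brush: paint brush, 160 long, lying on the bench. Origin: under its middle; x along it; bystander; sizes in mm
- paint_pot: small white paint pot with green lid, 44 diameter, 45 high. Origin: centre of its underside; bystander; sizes in mm
Not all that is in view belongs to the job. Of the things that look like the gold_roll, take the one that is nearest to the robot's base at the start.

How it is judged:
On the way, in this order (a step that is already met when the one before it is completed fails the run):
1. the empty core is off the spindle, clear of the stand (horizontal distance between core_mid and stand_seat above 0.06 m), for 0.1 s.
2. the gold roll is fully home on the spindle (horizontal distance between gold_roll and stand_seat below 0.004 m and z of gold_roll in the frame of stand_seat below 0.004 m and angle between gold_roll's own z axis and vertical below 0.07 rad), for 0.2 s.
At the end, for the whole second after the job is handed in: The gold roll sits upright on the spindle, its lower end within 4 mm of the base plate and within 4 mm of the spindle's axis; the empty core lies or stands inside the blue scrap tray (its middle within the walls and less than 55 mm above the tray's underside); both are at rest (all of step 2 and x of core_mid in the frame of scrap_tray between -0.083 and 0.083 m and y of core_mid in the frame of scrap_tray between -0.073 and 0.073 m and z of core_mid in the frame of scrap_tray between 0 and 0.055 m and linear speed of each of gold_roll, spent_core below 0.02 m/s); the robot touches nothing.
It fails at once if the gold roll is let drop down the spindle (faster than 0.5 m/s while the spindle is in its bore) (horizontal distance between gold_roll and stand_seat below 0.006 m and z of gold_roll in the frame of stand_seat below 0.08 m and linear speed of gold_roll above 0.5 m/s).
It fails at once if the silver roll is moved more than 30 mm (distance of silver_roll from where it was at the start of the episode above 0.03 m).
It fails at once if the brush or the paint pot is moved more than 30 mm (distance of any of brush, paint_pot from where it was at the start of the episode above 0.03 m).
It also fails if it takes over 72 s, if anything falls off the work surface, if the arm or the gripper's body presses on something with over 40 N, if the wrist force passes 120 N, or if a joint passes its speed limit or range.

## Working session

There is one attempt and no reset: what is moved stays moved. The work goes in short steps, Python scripts to look and compute and a tool call to move; the robot and the scene stay as the last step left them, time stands still between calls to the robot, and variables do not carry over. Pictures are saved under pics/ and viewed, at most 10 in all, crops included, and the job is handed in when it is done.

Besides the shell and the picture viewer there is one more tool, called as name(argument=value, ...) on one line, values as JSON. step_arm: Moves the arm, as the interface text tells. Its arguments: {"type":"object","properties":{"commands":{"type":"array","items":{"type":"object","properties":{"fingers":{"type":"number"},"dx":{"type":"number"},"dy":{"type":"number"},"dz":{"type":"number"},"roll":{"type":"number"}}}},"squeeze":{"type":"number"}},"required":["commands"]}

```bash
mkdir -p pics
cat > h.py <<'E'
import numpy as np,cv2
from workcell import *
def cloud(name):
    c=calibration(name);im,d=read_camera(name)
    K=np.array(c["intrinsics"]);T=np.linalg.inv(np.array(c["world_to_cam"]))
    v,u=np.mgrid[:384,:512]
    P=np.stack([(u-K[0,2])/K[0,0]*d,-(v-K[1,2])/K[1,1]*d,-d],-1)
    W=P@T[:3,:3].T+T[:3,3]; W[d==0]=np.nan
    return im,d,W
E
python3 - <<'E'
from h import *
print({k:np.round(v,3).tolist() if not isinstance(v,(float,)) else v for k,v in read_state().items()})
a,d,W=cloud("top");b,d2,W2=cloud("scene")
np.savez("t.npz",a=a,W=W,b=b,W2=W2)
print(calibration("top"))
cv2.imwrite("pics/a.png",cv2.resize(a,(800,600)));cv2.imwrite("pics/b.png",cv2.resize(b,(800,600)))
E
```

```text
{'time': 0.0, 'q': [-1.221, 0.265, 1.605, 0.0, 1.274, -0.037], 'joint_vel': [-0.001, 0.001, -0.001, 0.001, -0.002, 0.0], 'joint_torque': [0.001, -51.511, -36.732, 0.0, 0.013, 0.0], 'tool_pos': [0.254, -0.624, 0.23], 'tcp_rot': [-3.081, -0.603, 0.0], 'wrist_force': [0.103, 0.065, 0.254], 'torque': [-0.049, 0.04, 0.01], 'grip_force': 0.0, 'width': 1.0007242275876886}
{'intrinsics': array([[383.73684345,   0.        , 251.60725932],
       [  0.        , 383.73684345, 195.85910496],
       [  0.        ,   0.        ,   1.        ]]), 'world_to_cam': array([[-0.0244589 , -0.99927891,  0.02904159,  0.02786902],
       [ 0.99671774, -0.02213309,  0.07787087, -0.57152872],
       [-0.07717194,  0.0308509 ,  0.99654037, -0.85790434],
       [ 0.        ,  0.        ,  0.        ,  1.        ]])}
```

View pics/a.png

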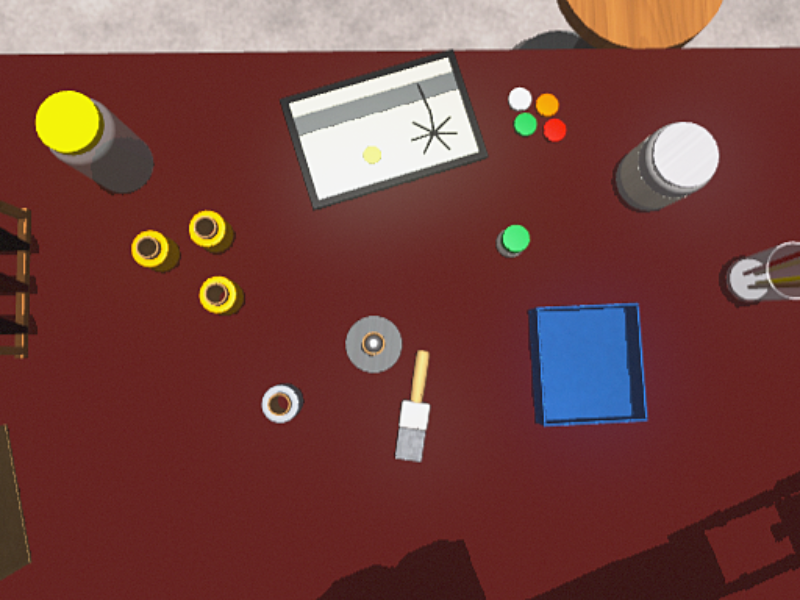

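View pics/b.png

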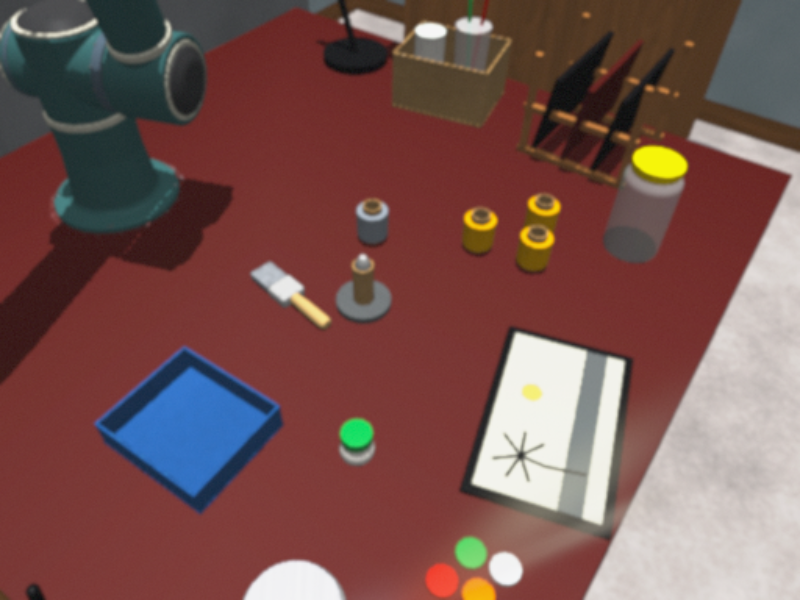

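Top view (800x600 px): three gold rolls at (152,249), (208,230) and (219,295). The silver roll is at (281,404), the stand at (373,344), the tray at (592,364), the pot at (515,240) and the brush at (414,405). The gold roll to take is the one nearest the base, probably (219,295). I'll measure it and confirm with a crop.

Run:
```python
from h import *
z=np.load("t.npz");a,W=z["a"],z["W"]
hsv=cv2.cvtColor(a,cv2.COLOR_BGR2HSV)
def circ(n,u,v,zlo,zhi,r):
    u,v=u*.64,v*.64
    vv,uu=np.mgrid[:384,:512]
    m=(np.hypot(uu-u,vv-v)<r)&(W[...,2]>zlo)&(W[...,2]<zhi)
    P=W[m]; c,rad=cv2.minEnclosingCircle(P[:,:2].astype(np.float32))
    print(n,m.sum(),"circ",np.round(c,4),round(rad,4),"med",np.round(np.median(P,0),4),"dist",round(np.hypot(*c),3))
for n,u,v in [("g1",152,249),("g2",208,230),("g3",219,295),("silver",281,404)]: circ(n,u,v,.05,.08,20)
for lo,hi in [(.075,.09),(.09,.1),(.006,.02)]: circ("stand%s"%lo,373,344,lo,hi,25)
circ("pot",515,240,.035,.06,14)
m=(W[...,2]>.035)&(W[...,2]<.055)&(abs(hsv[...,0].astype(int)-108)<12)&(hsv[...,1]>120)
print("tray",m.sum(),cv2.minAreaRect(W[m][:,:2].astype(np.float32)))
print("bench z",np.nanmedian(W[200:260,300:330,2]))
cv2.imwrite("pics/c.png",cv2.resize(a[125:275,70:270],(800,600),interpolation=cv2.INTER_CUBIC))
```

```text
g1 398 circ [0.6584 0.3551] 0.0262 med [0.6575 0.3518 0.0596] dist 0.748
g2 375 circ [0.6855 0.2755] 0.026 med [0.684  0.2732 0.0596] dist 0.739
g3 368 circ [0.5924 0.2613] 0.0262 med [0.5914 0.2583 0.0597] dist 0.647
silver 373 circ [0.4388 0.176 ] 0.026 med [0.4396 0.1741 0.0594] dist 0.473
stand0.075 98 circ [0.5188 0.0454] 0.0159 med [0.5184 0.0446 0.0823] dist 0.521
stand0.09 51 circ [0.5188 0.0457] 0.0087 med [0.5185 0.0463 0.0942] dist 0.521
stand0.006 870 circ [0.5189 0.0454] 0.0418 med [0.5181 0.0452 0.0114] dist 0.521
pot 247 circ [ 0.6667 -0.1646] 0.02 med [ 0.6659 -0.1633  0.0443] dist 0.687
tray 522 ((0.4817974269390106, -0.26605552434921265), (0.16955715417861938, 0.1514149010181427), 1.2407753467559814)
bench z -0.0005893962924918839
```

View pics/c.png

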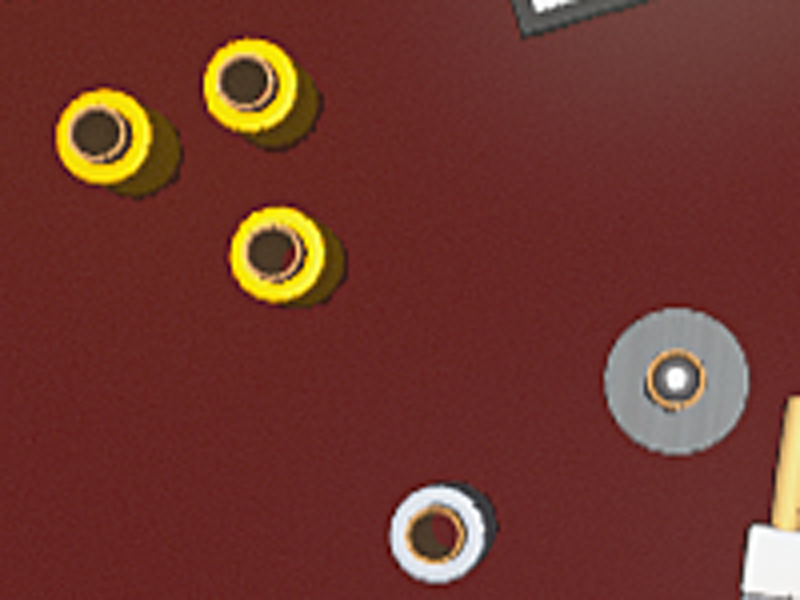

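The roll to take is at crop (278,254), at (0.592, 0.261) and 0.647 m from the base. The other two are at 0.739 and 0.748 m. The radii and heights match the given sizes. Next I'll move above the stand and turn the tool so its axes line up with the world.

step_arm(commands=[{"fingers":-1,"dx":0.498,"dy":-0.52,"dz":-0.02,"roll":22.1},{"fingers":-1,"dx":0.498,"dy":-0.52,"dz":-0.02,"roll":22.1},{"fingers":-1,"dx":0.498,"dy":-0.52,"dz":-0.02,"roll":22.1},{"fingers":-1,"dx":0.498,"dy":-0.52,"dz":-0.02,"roll":22.1},{"fingers":-1,"dx":0.498,"dy":-0.52,"dz":-0.02,"roll":22.1},{"fingers":-1,"dx":0.498,"dy":-0.52,"dz":-0.02,"roll":22.1},{"fingers":-1,"dx":0.498,"dy":-0.52,"dz":-0.02,"roll":22.1},{"fingers":-1,"dx":0.498,"dy":-0.52,"dz":-0.02,"roll":22.1}])

```text
time: 1.1
tool_pos: [0.4387, -0.1584, 0.245]
tcp_rot: [3.142, 0.001, 0.0]
wrist_force: [-0.0, -0.1, 0.1]
width: 0.998
grip_force: 0.0
```

step_arm(commands=[{"fingers":-1,"dx":0.08,"dy":-0.204,"dz":0.045},{"fingers":-1,"dx":0.08,"dy":-0.204,"dz":0.045},{"fingers":-1,"dx":0.08,"dy":-0.204,"dz":0.045},{"fingers":-1,"dx":0.08,"dy":-0.204,"dz":0.045},{"fingers":-1,"dx":0.08,"dy":-0.204,"dz":0.045},{"fingers":-1,"dx":0.08,"dy":-0.204,"dz":0.045},{"fingers":-1,"dx":0.08,"dy":-0.204,"dz":0.045}])

```text
invalid input
```

Run:
```python
from h import *
s=read_state();print(np.round(s["tool_pos"],4),np.round(s["q"],2))
a,d,W=cloud("wrist");np.savez("w1.npz",a=a,W=W)
cv2.imwrite("pics/d.png",a)
for lo,hi in [(.075,.09),(.09,.105),(.006,.02)]:
    m=(W[...,2]>lo)&(W[...,2]<hi)&(np.hypot(W[...,0]-.519,W[...,1]-.0455)<.06)
    P=W[m]
    if len(P): print(lo,len(P),cv2.minEnclosingCircle(P[:,:2].astype(np.float32)),np.median(P,0))
```

```text
[ 0.4387 -0.1584  0.245 ] [-0.4  -0.15  2.01  0.    1.28  1.17]
0.075 655 ((0.5165661573410034, 0.04490144923329353), 0.01641855388879776) [0.51615143 0.03718505 0.08186218]
0.09 253 ((0.5166602730751038, 0.04372148588299751), 0.008570380508899689) [0.51650694 0.04197903 0.09456514]
0.006 2701 ((0.516900360584259, 0.04467625170946121), 0.04236224666237831) [0.51756766 0.03312128 0.01179448]
```

View pics/d.png

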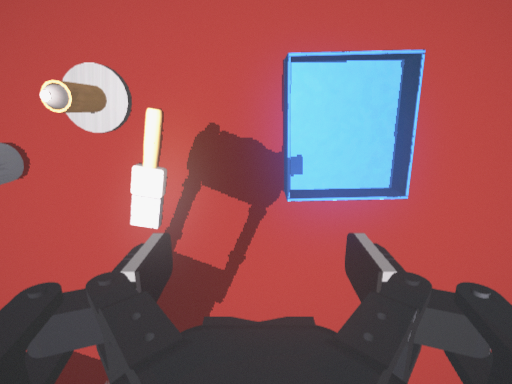

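The wrist view shows the stand at (95,97), with the spindle tip at (57,95), the brush at (148,165) and the tray at (352,125). The stand position from this view is within about 2 mm of the top camera. The move was refused, probably because "roll" was missing, so I'll send complete rows.

step_arm(commands=[{"fingers":-1,"dx":0.08,"dy":-0.204,"dz":0.045,"roll":0},{"fingers":-1,"dx":0.08,"dy":-0.204,"dz":0.045,"roll":0},{"fingers":-1,"dx":0.08,"dy":-0.204,"dz":0.045,"roll":0},{"fingers":-1,"dx":0.08,"dy":-0.204,"dz":0.045,"roll":0},{"fingers":-1,"dx":0.08,"dy":-0.204,"dz":0.045,"roll":0},{"fingers":-1,"dx":0.08,"dy":-0.204,"dz":0.045,"roll":0}])

```text
time: 1.9
tool_pos: [0.518, 0.0432, 0.1998]
tcp_rot: [3.141, 0.002, -0.002]
wrist_force: [-0.3, -0.1, 0.6]
width: 1.004
grip_force: 0.0
```

Run:
```python
from h import *
s=read_state();print(np.round(s["tool_pos"],4),np.round(s["q"],2))
a,d,W=cloud("wrist");np.savez("w2.npz",a=a,W=W)
cv2.imwrite("pics/e.png",a)
for lo,hi in [(.075,.09),(.09,.105),(.006,.02)]:
    m=(W[...,2]>lo)&(W[...,2]<hi)&(np.hypot(W[...,0]-.519,W[...,1]-.0455)<.06)
    P=W[m]
    if len(P): print(lo,len(P),cv2.minEnclosingCircle(P[:,:2].astype(np.float32)),np.median(P,0))
```

```text
[0.518  0.0432 0.1998] [ 0.04 -0.01  1.97 -0.    1.18  1.61]
0.075 574 ((0.5168968439102173, 0.04528263956308365), 0.015974540263414383) [0.5217639  0.04518196 0.08203788]
0.09 276 ((0.5172421932220459, 0.045118577778339386), 0.009138878434896469) [0.51836719 0.04510778 0.09486684]
0.006 2853 ((0.5168494582176208, 0.04509979113936424), 0.04200328513979912) [0.52719627 0.0444915  0.01197199]
```

step_arm(commands=[{"fingers":-1,"dx":-0.001,"dy":0,"dz":0.05,"roll":0},{"fingers":-1,"dx":-0.001,"dy":0,"dz":0.1,"roll":0},{"fingers":-1,"dx":-0.001,"dy":0,"dz":0.155,"roll":0},{"fingers":-1,"dx":-0.001,"dy":0,"dz":0.155,"roll":0},{"fingers":1,"dx":-0.001,"dy":0,"dz":0.155,"roll":0},{"fingers":1,"dx":-0.001,"dy":0,"dz":0.155,"roll":0},{"fingers":1,"dx":-0.001,"dy":0,"dz":0.155,"roll":0},{"fingers":1,"dx":-0.001,"dy":0,"dz":0.155,"roll":0}], squeeze=25)

```text
time: 2.95
tool_pos: [0.5192, 0.0439, 0.0473]
tcp_rot: [-3.141, -0.002, -0.006]
wrist_force: [-0.3, 1.0, 6.9]
width: 0.377
grip_force: 25.3
```

step_arm(commands=[{"fingers":1,"dx":0,"dy":0,"dz":0,"roll":0},{"fingers":1,"dx":0,"dy":0,"dz":0,"roll":0},{"fingers":1,"dx":0,"dy":0,"dz":0,"roll":0},{"fingers":1,"dx":0,"dy":0,"dz":0,"roll":0}])

```text
time: 3.45
tool_pos: [0.5193, 0.0439, 0.0473]
tcp_rot: [-3.141, -0.002, -0.006]
wrist_force: [-0.2, 0.5, 7.8]
width: 0.375
grip_force: 25.3
```

step_arm(commands=[{"fingers":1,"dx":0,"dy":0,"dz":-0.02,"roll":0},{"fingers":1,"dx":0,"dy":0,"dz":-0.05,"roll":0},{"fingers":1,"dx":0,"dy":0,"dz":-0.08,"roll":0},{"fingers":1,"dx":0,"dy":0,"dz":-0.11,"roll":0},{"fingers":1,"dx":0,"dy":0,"dz":-0.14,"roll":0},{"fingers":1,"dx":0,"dy":0,"dz":-0.14,"roll":0}])

```text
time: 4.2
tool_pos: [0.5196, 0.0438, 0.1884]
tcp_rot: [-3.141, -0.002, -0.01]
wrist_force: [1.0, -1.1, 0.2]
width: 0.377
grip_force: 26.1
```

step_arm(commands=[{"fingers":1,"dx":-0.038,"dy":0.31,"dz":0,"roll":0},{"fingers":1,"dx":-0.038,"dy":0.31,"dz":0,"roll":0},{"fingers":1,"dx":-0.038,"dy":0.31,"dz":0,"roll":0},{"fingers":1,"dx":-0.038,"dy":0.31,"dz":0,"roll":0},{"fingers":1,"dx":-0.038,"dy":0.31,"dz":0,"roll":0},{"fingers":1,"dx":-0.038,"dy":0.31,"dz":0,"roll":0},{"fingers":1,"dx":-0.038,"dy":0.31,"dz":0,"roll":0},{"fingers":1,"dx":-0.038,"dy":0.31,"dz":0,"roll":0}])

```text
time: 5.2
tool_pos: [0.4796, -0.2647, 0.1843]
tcp_rot: [-3.14, -0.004, 0.002]
wrist_force: [0.3, 0.4, -0.9]
width: 0.372
grip_force: 26.1
```

step_arm(commands=[{"fingers":1,"dx":0,"dy":0,"dz":0.05,"roll":0},{"fingers":1,"dx":0,"dy":0,"dz":0.1,"roll":0},{"fingers":1,"dx":0,"dy":0,"dz":0.13,"roll":0},{"fingers":1,"dx":0,"dy":0,"dz":0.142,"roll":0},{"fingers":1,"dx":0,"dy":0,"dz":0.142,"roll":0},{"fingers":1,"dx":0,"dy":0,"dz":0.142,"roll":0}])

```text
time: 5.95
tool_pos: [0.4812, -0.2668, 0.0449]
tcp_rot: [3.14, 0.003, 0.004]
wrist_force: [0.3, -0.2, -0.9]
width: 0.374
grip_force: 26.1
```

step_arm(commands=[{"fingers":1,"dx":0,"dy":0,"dz":0.004,"roll":0},{"fingers":1,"dx":0,"dy":0,"dz":0.004,"roll":0},{"fingers":-1,"dx":0,"dy":0,"dz":0.004,"roll":0},{"fingers":-1,"dx":0,"dy":0,"dz":0.004,"roll":0},{"fingers":-1,"dx":0,"dy":0,"dz":0.004,"roll":0},{"fingers":-1,"dx":0,"dy":0,"dz":0.004,"roll":0},{"fingers":-1,"dx":0,"dy":0,"dz":0.004,"roll":0},{"fingers":-1,"dx":0,"dy":0,"dz":-0.05,"roll":0}])

```text
time: 6.95
tool_pos: [0.4757, -0.2639, 0.0888]
tcp_rot: [-3.136, -0.002, 0.015]
wrist_force: [-0.1, 0.0, 0.8]
width: 1.002
grip_force: 0.0
```

step_arm(commands=[{"fingers":-1,"dx":0,"dy":0,"dz":-0.06,"roll":0},{"fingers":-1,"dx":0,"dy":0,"dz":-0.11,"roll":0},{"fingers":-1,"dx":0.112,"dy":-0.528,"dz":-0.12,"roll":0},{"fingers":-1,"dx":0.112,"dy":-0.528,"dz":-0.12,"roll":0},{"fingers":-1,"dx":0.112,"dy":-0.528,"dz":-0.12,"roll":0},{"fingers":-1,"dx":0.112,"dy":-0.528,"dz":-0.12,"roll":0},{"fingers":-1,"dx":0.112,"dy":-0.528,"dz":-0.12,"roll":0},{"fingers":-1,"dx":0.112,"dy":-0.528,"dz":-0.12,"roll":0}])

```text
time: 7.95
tool_pos: [0.5573, 0.1025, 0.2103]
tcp_rot: [3.141, 0.002, 0.001]
wrist_force: [0.7, -0.4, -0.7]
width: 1.0
grip_force: 0.0
```

step_arm(commands=[{"fingers":-1,"dx":0.034,"dy":-0.158,"dz":0.02,"roll":0},{"fingers":-1,"dx":0.034,"dy":-0.158,"dz":0.02,"roll":0},{"fingers":-1,"dx":0.034,"dy":-0.158,"dz":0.02,"roll":0},{"fingers":-1,"dx":0.034,"dy":-0.158,"dz":0.02,"roll":0},{"fingers":-1,"dx":0.034,"dy":-0.158,"dz":0.02,"roll":0},{"fingers":-1,"dx":0.034,"dy":-0.158,"dz":0.02,"roll":0}])

```text
time: 8.7
tool_pos: [0.591, 0.2572, 0.1903]
tcp_rot: [3.141, -0.0, 0.0]
wrist_force: [-0.2, -1.2, 0.9]
width: 1.005
grip_force: 0.0
```

Run:
```python
from h import *
s=read_state();print(np.round(s["tool_pos"],4),np.round(s["q"],2))
a,d,W=cloud("wrist")
cv2.imwrite("pics/f.png",a)
for lo,hi in [(.055,.064),(.065,.076)]:
    m=(W[...,2]>lo)&(W[...,2]<hi)&(np.hypot(W[...,0]-.592,W[...,1]-.261)<.04)
    P=W[m]; print(lo,len(P),cv2.minEnclosingCircle(P[:,:2].astype(np.float32)))
b,_,W=cloud("top");m=(W[...,2]>.015)&(W[...,2]<.09)&(abs(W[...,0]-.4818)<.07)&(abs(W[...,1]+.266)<.06)
print("core in tray",m.sum(),np.median(W[m],0),W[m][:,2].max())
```

```text
[0.591  0.2572 0.1903] [ 0.37  0.23  1.72 -0.    1.19  1.94]
0.055 1341 ((0.5908286571502686, 0.261240690946579), 0.025844693183898926)
0.065 344 ((0.5908377170562744, 0.2611568570137024), 0.01592281460762024)
core in tray 279 [ 0.47905649 -0.26241698  0.05372781] 0.0775326018827509
```

View pics/f.png

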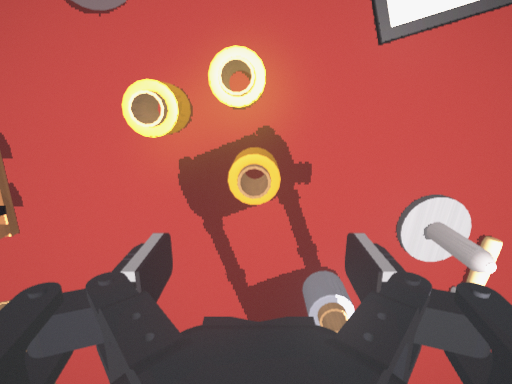

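The target gold roll is at (254,178), between the fingers, with its neighbours at (237,77) and (155,108) clear of them. The silver roll is at (328,300) and the now bare spindle at (435,230). The top camera shows the core standing in the tray. Now I'll descend and grasp.

step_arm(commands=[{"fingers":-1,"dx":0,"dy":-0.001,"dz":0.05,"roll":0},{"fingers":-1,"dx":0,"dy":-0.001,"dz":0.1,"roll":0},{"fingers":-1,"dx":0,"dy":-0.001,"dz":0.15,"roll":0},{"fingers":-1,"dx":0,"dy":-0.001,"dz":0.165,"roll":0},{"fingers":-1,"dx":0,"dy":-0.001,"dz":0.165,"roll":0},{"fingers":1,"dx":0,"dy":-0.001,"dz":0.165,"roll":0},{"fingers":1,"dx":0,"dy":-0.001,"dz":0.165,"roll":0},{"fingers":1,"dx":0,"dy":-0.001,"dz":0.165,"roll":0}], squeeze=40)

```text
time: 9.8
tool_pos: [0.5933, 0.2605, 0.0284]
tcp_rot: [-3.14, -0.002, -0.008]
wrist_force: [-1.1, -0.4, 5.9]
width: 0.603
grip_force: 42.1
```

step_arm(commands=[{"fingers":1,"dx":0,"dy":0,"dz":0,"roll":0},{"fingers":1,"dx":0,"dy":0,"dz":0,"roll":0},{"fingers":1,"dx":0,"dy":0,"dz":0,"roll":0},{"fingers":1,"dx":0,"dy":0,"dz":0,"roll":0}])

```text
time: 10.3
tool_pos: [0.5932, 0.2604, 0.0283]
tcp_rot: [-3.14, -0.002, -0.008]
wrist_force: [0.3, -1.3, 5.8]
width: 0.602
grip_force: 42.1
```

step_arm(commands=[{"fingers":1,"dx":0,"dy":0,"dz":-0.02,"roll":0},{"fingers":1,"dx":0,"dy":0,"dz":-0.06,"roll":0},{"fingers":1,"dx":0,"dy":0,"dz":-0.1,"roll":0},{"fingers":1,"dx":0,"dy":0,"dz":-0.14,"roll":0},{"fingers":1,"dx":0,"dy":0,"dz":-0.14,"roll":0},{"fingers":1,"dx":0,"dy":0,"dz":-0.14,"roll":0}])

```text
time: 11.05
tool_pos: [0.5905, 0.2594, 0.1652]
tcp_rot: [3.142, 0.002, -0.0]
wrist_force: [0.3, 0.5, -2.1]
width: 0.601
grip_force: 42.2
```

step_arm(commands=[{"fingers":1,"dx":-0.02,"dy":0.05,"dz":0,"roll":0},{"fingers":1,"dx":-0.037,"dy":0.107,"dz":0,"roll":0},{"fingers":1,"dx":-0.055,"dy":0.16,"dz":0,"roll":0},{"fingers":1,"dx":-0.073,"dy":0.214,"dz":0,"roll":0},{"fingers":1,"dx":-0.073,"dy":0.214,"dz":0,"roll":0},{"fingers":1,"dx":-0.073,"dy":0.214,"dz":0,"roll":0},{"fingers":1,"dx":-0.073,"dy":0.214,"dz":0,"roll":0}])

```text
time: 11.92
tool_pos: [0.5182, 0.0465, 0.1644]
tcp_rot: [-3.141, -0.004, 0.002]
wrist_force: [-0.4, 0.1, -1.0]
width: 0.603
grip_force: 42.6
```

Run:
```python
from h import *
s=read_state();print(np.round(s["tool_pos"],4),np.round(s["q"],2))
a,d,W=cloud("wrist");np.savez("w3.npz",a=a,W=W)
cv2.imwrite("pics/g.png",a)
hsv=cv2.cvtColor(a,cv2.COLOR_BGR2HSV)
t=s["tool_pos"]
n=np.hypot(W[...,0]-t[0],W[...,1]-t[1])<.035
z=W[n][:,2];print(np.histogram(z,np.arange(0,.26,.01)))
for lo,hi in [(.192,.2),(.203,.213),(.006,.018)]:
    m=(W[...,2]>lo)&(W[...,2]<hi)&(n if lo>.1 else np.hypot(W[...,0]-.517,W[...,1]-.0452)<.05)
    P=W[m]
    if len(P): print(lo,len(P),cv2.minEnclosingCircle(P[:,:2].astype(np.float32)),P.min(0),P.max(0))
```

```text
[0.5182 0.0465 0.1644] [0.04 0.02 2.   0.   1.11 1.61]
(array([   4, 2357,   39,   46,   52,   57,   64,   69,  118,    1,    0,
          0,    0,    0,   71,  367,  697, 1290, 1704, 6992, 3454,  615,
        435, 2286, 5505]), array([0.  , 0.01, 0.02, 0.03, 0.04, 0.05, 0.06, 0.07, 0.08, 0.09, 0.1 ,
       0.11, 0.12, 0.13, 0.14, 0.15, 0.16, 0.17, 0.18, 0.19, 0.2 , 0.21,
       0.22, 0.23, 0.24, 0.25]))
0.192 6576 ((0.5239465832710266, 0.04637370631098747), 0.03271333500742912) [0.4912684  0.01397666 0.19200193] [0.54211648 0.07868422 0.19999951]
0.203 2759 ((0.5279965996742249, 0.04664326831698418), 0.03287205845117569) [0.50004812 0.01394861 0.20300088] [0.53248755 0.07937527 0.21299694]
0.006 3381 ((0.5169344544410706, 0.04521341994404793), 0.04195239767432213) [0.49162524 0.00372724 0.00622504] [0.55853759 0.08663565 0.01797312]
```

View pics/g.png

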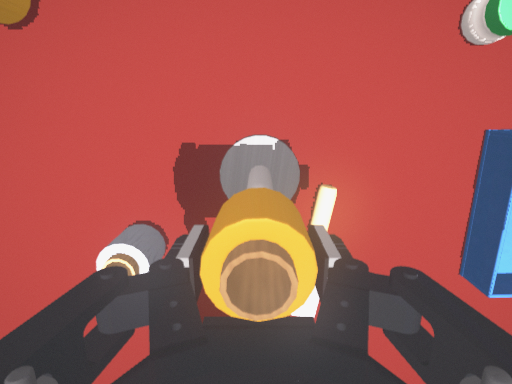

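The roll is held upright, with its core top at (259,282), over the base plate at (260,172). I'll fit the roll's axis from this saved view.

Run:
```python
from h import *
z=np.load("w3.npz");a,W=z["a"],z["W"]
hsv=cv2.cvtColor(a,cv2.COLOR_BGR2HSV)
gold=(hsv[...,0]>15)&(hsv[...,0]<35)&(hsv[...,1]>150)
for lo,hi in [(.150,.16),(.16,.17),(.17,.18),(.18,.19),(.192,.2)]:
    m=gold&(W[...,2]>lo)&(W[...,2]<hi)&(np.hypot(W[...,0]-.517,W[...,1]-.046)<.04); P=W[m]
    if len(P)<20: continue
    from scipy.optimize import least_squares
    f=least_squares(lambda p:np.hypot(P[:,0]-p[0],P[:,1]-p[1])-.026,[.517,.046],loss='soft_l1',f_scale=.001).x if hi<.191 else cv2.minEnclosingCircle(P[:,:2].astype(np.float32))
    print(lo,len(P),f,np.percentile(P,[1,99],axis=0)[:,:2])
m=(W[...,2]>.2045)&(W[...,2]<.211)&(np.hypot(W[...,0]-.517,W[...,1]-.046)<.018);P=W[m]
print(len(P),cv2.minEnclosingCircle(P[:,:2].astype(np.float32)))
```

```text
0.15 349 [0.51542337 0.04636401] [[0.52607596 0.02411822]
 [0.54162947 0.06986138]]
0.16 437 [0.51549974 0.04640734] [[0.52771135 0.02440074]
 [0.54173407 0.06853633]]
0.17 534 [0.51555741 0.04644656] [[0.52427685 0.02365193]
 [0.54179395 0.07071339]]
0.18 650 [0.51562353 0.04644835] [[0.52508227 0.02381757]
 [0.54192122 0.07053312]]
0.192 4762 ((0.5165181756019592, 0.046847179532051086), 0.02608783356845379) [[0.49450708 0.02231273]
 [0.54149614 0.0709492 ]]
1587 ((0.5161340832710266, 0.04664284735918045), 0.016324490308761597)
```

step_arm(commands=[{"fingers":1,"dx":0.001,"dy":0.0013,"dz":0,"roll":0},{"fingers":1,"dx":0.001,"dy":0.0013,"dz":0.015,"roll":0},{"fingers":1,"dx":0.001,"dy":0.0013,"dz":0.03,"roll":0},{"fingers":1,"dx":0.001,"dy":0.0013,"dz":0.04,"roll":0},{"fingers":1,"dx":0.001,"dy":0.0013,"dz":0.048,"roll":0},{"fingers":1,"dx":0.001,"dy":0.0013,"dz":0.056,"roll":0},{"fingers":1,"dx":0.001,"dy":0.0013,"dz":0.062,"roll":0},{"fingers":1,"dx":0.001,"dy":0.0013,"dz":0.062,"roll":0}])

```text
time: 12.98
tool_pos: [0.5188, 0.0441, 0.1026]
tcp_rot: [-3.142, -0.002, 0.001]
wrist_force: [0.5, -0.3, -1.3]
width: 0.602
grip_force: 42.6
```

step_arm(commands=[{"fingers":1,"dx":0,"dy":0,"dz":0.01,"roll":0},{"fingers":1,"dx":0,"dy":0,"dz":0.02,"roll":0},{"fingers":1,"dx":0,"dy":0,"dz":0.03,"roll":0},{"fingers":1,"dx":0,"dy":0,"dz":0.04,"roll":0},{"fingers":1,"dx":0,"dy":0,"dz":0.05,"roll":0},{"fingers":1,"dx":0,"dy":0,"dz":0.057,"roll":0},{"fingers":1,"dx":0,"dy":0,"dz":0.059,"roll":0},{"fingers":1,"dx":0,"dy":0,"dz":0.059,"roll":0}])

```text
time: 13.98
tool_pos: [0.5192, 0.0442, 0.0441]
tcp_rot: [-3.142, -0.002, 0.0]
wrist_force: [-0.6, 0.6, -1.3]
width: 0.605
grip_force: 42.6
```

step_arm(commands=[{"fingers":1,"dx":0,"dy":0,"dz":0.001,"roll":0},{"fingers":1,"dx":0,"dy":0,"dz":0.002,"roll":0},{"fingers":1,"dx":0,"dy":0,"dz":0.003,"roll":0},{"fingers":1,"dx":0,"dy":0,"dz":0.004,"roll":0},{"fingers":1,"dx":0,"dy":0,"dz":0.004,"roll":0}])

```text
time: 14.6
tool_pos: [0.5193, 0.0442, 0.0404]
tcp_rot: [-3.142, -0.002, -0.0]
wrist_force: [-1.3, -0.4, 2.6]
width: 0.603
grip_force: 42.8
```

The wrist force rose about 4 N at the expected height, so the roll is seated. I'll release it and retreat.

step_arm(commands=[{"fingers":1,"dx":0,"dy":0,"dz":0.001,"roll":0},{"fingers":1,"dx":0,"dy":0,"dz":0.001,"roll":0},{"fingers":-1,"dx":0,"dy":0,"dz":0.001,"roll":0},{"fingers":-1,"dx":0,"dy":0,"dz":0.001,"roll":0},{"fingers":-1,"dx":0,"dy":0,"dz":0.001,"roll":0},{"fingers":-1,"dx":0,"dy":0,"dz":0.001,"roll":0},{"fingers":-1,"dx":0,"dy":0,"dz":0.001,"roll":0},{"fingers":-1,"dx":0,"dy":0,"dz":0.001,"roll":0}])

```text
time: 15.6
tool_pos: [0.5192, 0.0442, 0.0391]
tcp_rot: [-3.142, -0.002, 0.0]
wrist_force: [0.1, 0.4, 0.5]
width: 0.998
grip_force: 0.0
```

step_arm(commands=[{"fingers":-1,"dx":0,"dy":0,"dz":-0.03,"roll":0},{"fingers":-1,"dx":0,"dy":0,"dz":-0.07,"roll":0},{"fingers":-1,"dx":0,"dy":0,"dz":-0.12,"roll":0},{"fingers":-1,"dx":0,"dy":0,"dz":-0.17,"roll":0},{"fingers":-1,"dx":-0.07,"dy":0.1,"dz":-0.19,"roll":0},{"fingers":-1,"dx":-0.07,"dy":0.1,"dz":-0.19,"roll":0},{"fingers":-1,"dx":-0.07,"dy":0.1,"dz":-0.19,"roll":0},{"fingers":-1,"dx":-0.07,"dy":0.1,"dz":-0.19,"roll":0}])

```text
time: 16.6
tool_pos: [0.4494, -0.056, 0.2293]
tcp_rot: [-3.141, 0.0, -0.001]
wrist_force: [0.5, -0.0, 1.1]
width: 0.999
grip_force: 0.0
```

Run:
```python
from h import *
s=read_state();print(s["time"],np.round(s["tool_pos"],3),s["grip_force"])
a,d,W=cloud("wrist")
cv2.imwrite("pics/i.png",a)
for lo,hi in [(.067,.077),(.078,.0855),(.006,.016)]:
    m=(W[...,2]>lo)&(W[...,2]<hi)&(np.hypot(W[...,0]-.517,W[...,1]-.0452)<.05);P=W[m]
    if len(P): print(lo,len(P),cv2.minEnclosingCircle(P[:,:2].astype(np.float32)),np.median(P[:,2]))
```

```text
16.6 [ 0.449 -0.056  0.229] 0.0
0.067 1354 ((0.5165577530860901, 0.04370884597301483), 0.026083696633577347) 0.0718474885056826
0.078 373 ((0.5166868567466736, 0.04362277686595917), 0.015953710302710533) 0.08168258267992368
0.006 1656 ((0.5166494250297546, 0.04480988532304764), 0.04187017306685448) 0.01188592533197294
```

View pics/i.png

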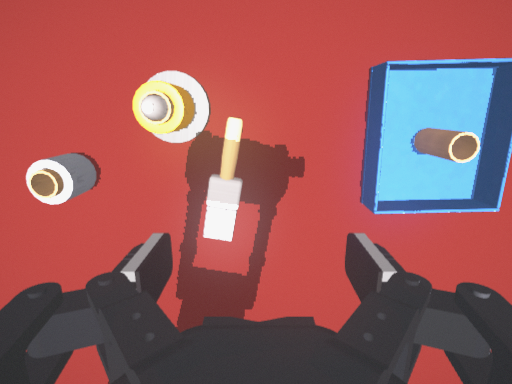

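The gold roll is home on the spindle at (160,105): its core top is at 81.7 mm (82 expected) and it is about 1 mm off axis. The core stands in the tray at (447,145), and the brush at (228,180) and silver roll at (62,178) are in place. Handing in.

```bash
python3 -c "
from workcell import finish_job
print(finish_job())"
```

```text
the job is handed in; nothing more can be done
None
```

I handed the job in at about 17 s: the gold roll is fully home on the spindle, about 1 mm off its axis, and the empty core stands in the blue tray; no verdict came back.

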